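Drift the cast jig into line and bolt it

TASK

The sliding plate of the cast jig has crept, so its bolt hole no longer meets the hole in the base. Take the orange-handled drift from the slanted rack and drive it down through both holes until its collar sits on the plate, moving the plate only with the drift and never by pushing the plate or its cast with the gripper; then put the drift fully back into the slanted rack and drop the blue-handled bolt through both holes until its collar sits flat on the plate. Do not knock the tub, the pot or the loose cast about.

Things in the scene. Friction and masses are not known exactly. Their poses are not given: they have to be found in the camera images.
- base_hole (a point): Centre of the upright 18 mm through hole in the jig's fixed base, at the base's top, 50 mm above the worktop. Base: grey block 164 x 84 x 50 mm, long side along this point's x, z up; hole 50 mm from its centre towards -x (robot end). Dark guide strips, tops at 58 mm, run 35 to 42 mm either side of the hole. A yellow cast 28 mm high is clamped on the plate, 59 to 117 mm from the hole in +x.
- plate_hole (a point): Centre of the 18 mm hole in the aluminium sliding plate, at the plate's upper face, 61 mm above the worktop. The plate is 150 x 68 x 10 mm, 1 mm above the base. It slides only along base_hole's x axis, with about 3 N of friction, and stays where it is left.
- carriage (a joint): Position of the sliding plate in m: 0 = its hole exactly over the base hole, positive = plate shifted along base_hole's +x. Range -0.012 to 0.012; starts 6 to 9 mm out.
- drift_grip (a point): Drift: centre of its orange square handle, 18 x 18 x 48 mm. z runs along the drift, out of the handle's free end; x, y are normal to its flats. Steel collar 27 mm across, 4 mm thick, underside at z = -28 mm; then shank 16.2 mm across to z = -50 mm, tapering to a 5 mm tip at z = -78 mm. 0.08 to 0.17 kg. Starts in either rack bore, collar on the rack face, z along the bore's.
- bolt_grip (a point): The bolt: centre of its blue square handle 18 x 18 x 48 mm (half-way up), axes as for the drift. Collar 27 mm across, 4 mm thick, underside at z = -28 mm; brass shank 14 mm across to z = -64 mm, then a short nose tapering to 10 mm at z = -68 mm. 0.08 to 0.17 kg. At the start it stands in the other rack bore.
- bore_near (a point): Centre of the mouth of the nearer of two 18 mm bores in the slanted grey rack (fixed), in its sloping face, 66 mm above the worktop. z is the bore's axis pointing out: 30 degrees from vertical, leaning to the robot's left. The bore goes through the 50 mm thick block, which is 132 mm wide along y and 56 mm along x.
- bore_far (a point): The same for the bore farther from the robot, 76 mm from bore_near along y.
- cast: Loose yellow stone cast 58 x 68 x 32 mm, a bystander; origin at the centre of its underside.
- tub: Loose white tub with a blue band, 57 x 77 x 50 mm, a bystander; origin at the centre of its underside.
- pot: Loose blue wax pot with a red lid, 56 x 60 x 71 mm, a bystander; origin at the centre of its underside.
- lamp_head (a point): Centre of the head of the cream magnifier lamp that hangs over the worktop on the right of the work (fixed, an obstacle): a disc about 240 mm across in x and 280 mm high, 40 mm thick in y, from 200 to 480 mm above the worktop; its arm rises behind and above it. Keep the robot clear of it: fold back before turning past.

How it is judged:
By the outcome, as a careful person would: the job done as asked, in the order asked, and still so for the second after the job is handed in, with the robot touching nothing.
It also fails if it takes over 64 s, if anything falls off the work surface, if the arm or the gripper's body presses on something with over 40 N, if the wrist force passes 120 N, or if a joint passes its speed limit or range.

ROBOT

A 6-joint arm with a two-finger parallel gripper is mounted at the origin on a cart in front of the work surface, level with it; the furniture and walls round the work are solid. World frame = base frame: x ahead of the robot, y to its left, z up, the work surface at z = 0. Lengths are in m, angles in rad, forces in N, time in s.
With the tool pointing down it reaches from about 0.375 to 0.9 m from the base axis. Payload 3.1 kg.
Tool frame: the origin (TCP) lies at the very end of the fingers, on their centre line; the grasp point (between the pads) lies 19 mm behind it (manip.pinch_z is the distance from the TCP to the grasp point, in m); z points along the fingers, y is the line along which they close (so a half turn about z gives the same grasp; the last joint's range is limited). The gripper opens to 85 mm and grips with 20 to 120 N. Pads are 22 mm wide; open, the fingers measure 114 mm over their backs; the gripper's body (76 mm by 85 mm) begins 54 mm behind the grasp point. The pads swing forward as they close: fully open they stand 13 mm farther back than shut.
Start: joints at [-1.429, 0.527, 1.433, -0, 1.181, -0.178], TCP at [0.197, -0.593, 0.231] pointing down, gripper open.
Joint ranges: [-3.08, 3.08], [-0.75, 2.2], [0.22, 2.44], [-1.43, 4.57], [0, 2.65], [-2.85, 2.85]. Speed limits (rad/s): [2.79, 2.79, 3.14, 3.14, 3.14, 3.14].

INTERFACE

Orientations are given as a unit quaternion [x, y, z, w].
In Python, from station import manip gives the robot as it stands.
- The arm moves only by the tool servo_tool, never from a script. Its argument "commands" is one flat list of numbers, 7 for each row, row after row: the shift along the tool's x, y, z each as a share of 500 mm, from -1 to 1, then the turn, a rotation vector about the tool's x, y, z each as a share of 360 degrees, from -1 to 1, then the opening, from -1 (shut) to 1 (fully open). In form: [dx, dy, dz, rx, ry, rz, claw, dx, dy, dz, rx, ry, rz, claw, ...]. A call has 1 to 12 rows; each row shifts and turns the commanded pose from where the row before left it, along the tool's axes as they then stand; what a row does not reach is not made up. A row lasts 1/12 s, in which the tool goes at most 41.7 mm and 7.16 degrees, less where a joint would pass 70% of its speed; a pose out of reach is approached as far as the arm can. A call with a number of a shift or a turn outside -1 to 1 is refused whole. A call with a gripper value outside its range is refused whole. The fingers move at their own pace and stop on an object; "force" is the grip in N (left out, the last holds). Time passes only in rows, so rows that do not move let the fingers close. It gives the time, the measured TCP pose, the force, the opening and the grip force at its end, in the units of the state.
- manip.sense(): the state, without advancing time (a new reading comes with each control period).
- manip.snapshot(name): name is "scene" or "top" or "wrist"; returns a dict with "img" (420x560x3 uint8, red, green, blue), "mtx" (3x3 intrinsics, pixels), "world_to_cam" (4x4, takes a point from world to camera coordinates). Camera axes: x right, y up, looking along -z (the intrinsics and any distortion apply to the point x, -y, -z); pixel columns grow to the right and rows downward; lengths in m; the calibration is good to about 2 mm. A picture is of the moment at which its call begins. There is no depth.
- manip.sign_off(): hands the job in; it is judged then, once.
Trained networks look in a picture, given as the dict that the camera call returned (one of the last four; its "shot" number tells which), for a name from the list of things; names that differ only in an ending like _2 or _b are one class to them, and where a whole thing is asked for, a point or a joint stands for the part that bears it (a point fixed in the world has none). Each returns a list of dicts, best first, with "conf" (0 to 1); they miss things now and then, are a little off and sometimes report something else, mostly with a low value. They report only what shows in the picture. A call takes as long as a camera call.
- manip.look_for(picture, query): "box" ([left, top, width, height] in pixels, round what is visible of it).
- manip.silhouettes(picture, query): "pixels" (420x560 bool, what is visible of it) and "box" ([left, top, width, height] in pixels, round what is visible of it).
The state is a dict: "t": time; "q": joint angles; "qd": joint speeds; "tau": joint torques, N m; "tcp_pos": TCP position; "tool_rot": TCP orientation; "force": force on the tool from outside, world axes, zero at the start; "ft_torque": the same for the moment, N m; "finger_gap": opening from 0.0 (shut) to 1.0 (fully open); "gripper_force": force on a finger pad.
Only numpy, scipy, OpenCV 4.12 (cv2) and the standard library are available. Lean on these libraries where they do the work, as an engineer would, in place of code of your own. Each camera call takes 0.05 s, during which the arm holds its last target. There are 200 camera calls.

## Working session

There is one attempt and no reset: what is moved stays moved. The work goes in short steps, Python scripts to look and compute and a tool call to move; the robot and the scene stay as the last step left them, time stands still between calls to the robot, and variables do not carry over. Pictures are saved under pics/ and viewed, at most 10 in all, crops included, and the job is handed in when it is done.

Besides the shell and the picture viewer there is one more tool, called after ">>>" in YAML: its name, and indented under it one key for each argument. servo_tool: Moves the arm, as the interface text tells. Its arguments: {"type":"object","properties":{"commands":{"type":"array"},"force":{"type":"number"}},"required":["commands"]}

```bash
ls; mkdir -p pics; cat > h.py <<'E'
from station import manip
import numpy as np, cv2
E
python3 - <<'E'
from h import *
s=manip.sense(); print(s)
for n in("scene","top"):
    p=manip.snapshot(n); cv2.imwrite(f"pics/{n}0.png",p["img"][...,::-1]); print(n,p["mtx"].tolist(),np.round(p["world_to_cam"],4).tolist(),[k for k in p])
    for q in("drift_grip","bolt_grip","plate_hole","base_hole","bore_near","bore_far","carriage","cast","tub","pot","lamp_head"):
        try: r=manip.look_for(p,q); print(q,[(np.round(x["box"]).tolist(),round(x["conf"],2)) for x in r[:3]])
        except Exception as e: print(q,e)
E
```

```text
pics
{'t': 0.0, 'q': array([-1.42946426e+00,  5.28478086e-01,  1.43391519e+00, -1.54602612e-06,
        1.18139310e+00, -1.78524666e-01]), 'qd': array([-0.00034052,  0.00016648, -0.00032231,  0.00022509,  0.00027139,
        0.0007515 ]), 'tau': array([ 7.94206062e-05, -4.42347622e+01, -1.78023398e+01, -2.23532861e-04,
        8.38146399e-03,  9.51518331e-08]), 'tcp_pos': array([ 0.19642872, -0.59256993,  0.2303222 ]), 'tool_rot': array([ 9.87238053e-01,  1.59247683e-01,  1.96816026e-05, -1.09668026e-03]), 'force': array([0.92878041, 0.24657626, 0.48652439]), 'ft_torque': array([ 0.03225576, -0.03341279,  0.0141876 ]), 'gripper_force': 0.0, 'finger_gap': 0.9996241836533785}
scene [[385.10890282941926, 0.0, 281.4622495953041], [0.0, 385.10890282941926, 209.77955805952044], [0.0, 0.0, 1.0]] [[-0.3908, -0.9203, -0.0165, 0.3317], [0.5971, -0.2671, 0.7564, -0.4527], [-0.7005, 0.2858, 0.6539, -0.7861], [0.0, 0.0, 0.0, 1.0]] ['img', 'mtx', 'world_to_cam', 'shot']
drift_grip [([323.0, 212.0, 44.0, 54.0], 0.29)]
bolt_grip [([323.0, 210.0, 17.0, 18.0], 0.62)]
plate_hole [([234.0, 240.0, 40.0, 
[... 695 characters left out ...]
, [0.9969, -0.0292, 0.0724, -0.5508], [-0.0726, -0.005, 0.9973, -1.4942], [0.0, 0.0, 0.0, 1.0]] ['img', 'mtx', 'world_to_cam', 'shot']
drift_grip []
bolt_grip [([332.0, 192.0, 11.0, 7.0], 0.58), ([252.0, 190.0, 24.0, 41.0], 0.21)]
plate_hole [([253.0, 189.0, 24.0, 46.0], 0.63)]
base_hole [([248.0, 189.0, 31.0, 52.0], 0.62)]
bore_near [([326.0, 192.0, 29.0, 39.0], 0.65)]
bore_far [([329.0, 189.0, 24.0, 40.0], 0.69)]
carriage [([253.0, 191.0, 20.0, 44.0], 0.77)]
cast [([278.0, 243.0, 20.0, 15.0], 0.49)]
tub [([269.0, 160.0, 21.0, 19.0], 0.91)]
pot [([193.0, 188.0, 17.0, 18.0], 0.49)]
lamp_head it knows: base_hole, bolt_grip, bore_far, bore_near, carriage, cast, drift_grip, plate_hole, pot, tub
```

```bash
python3 - <<'E'
from h import *
a=cv2.imread("pics/scene0.png")[195:335,140:380]; b=cv2.imread("pics/top0.png")[140:280,160:400]
cv2.imwrite("pics/c1.png",cv2.resize(a,(800,467),interpolation=cv2.INTER_CUBIC))
cv2.imwrite("pics/c2.png",cv2.resize(b,(800,467),interpolation=cv2.INTER_CUBIC))
E
```

```text
(no output)
```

View pics/c1.png

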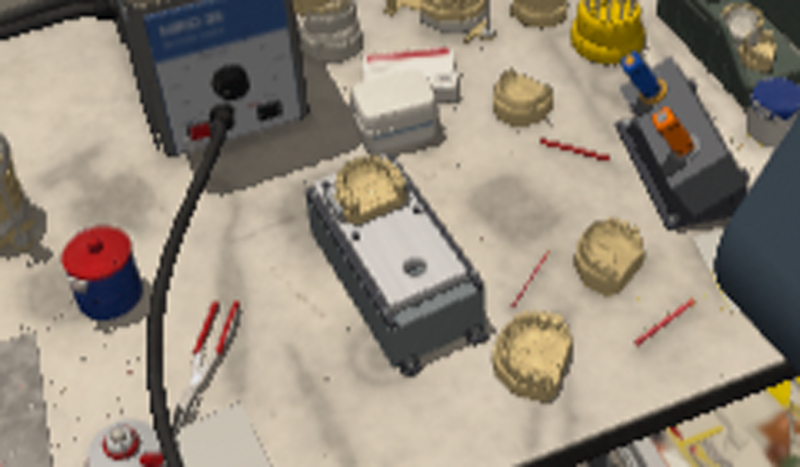

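View pics/c2.png

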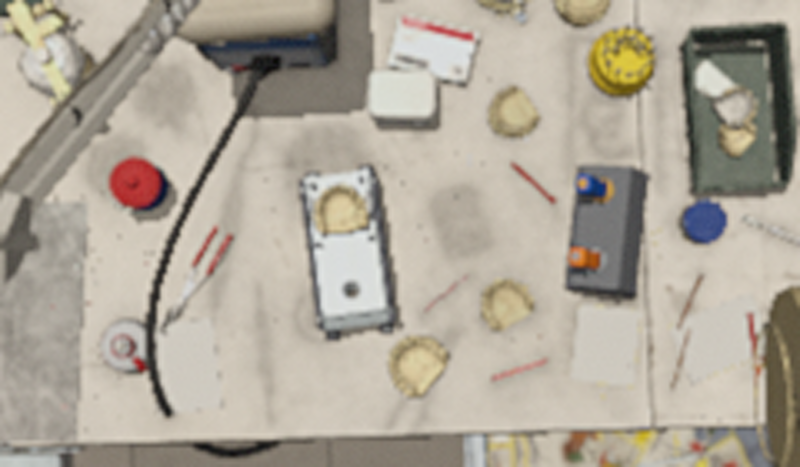

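View pics/scene0.png

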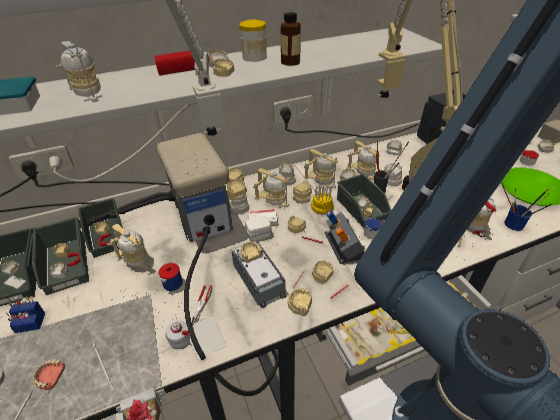

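```bash
cat >> h.py <<'E'
def ray(p,uv):
    M=np.asarray(p["world_to_cam"]);K=p["mtx"];R=M[:3,:3];c=-R.T@M[:3,3]
    d=np.linalg.inv(K)@[uv[0],uv[1],1];return c,R.T@(d*[1,-1,-1])
def onz(p,uv,z):
    c,d=ray(p,uv);return c+d*(z-c[2])/d[2]
def proj(p,X):
    M=np.asarray(p["world_to_cam"]);x=(M[:3,:3]@np.asarray(X).T).T+M[:3,3];x=x*[1,-1,-1];u=(p["mtx"]@x.T).T;return u[...,:2]/u[...,2:]
E
python3 - <<'E'
from h import *
from scipy.spatial.transform import Rotation as R
w=manip.snapshot("wrist");s=manip.sense()
M=np.array(w["world_to_cam"]);Rt=R.from_quat(s["tool_rot"]).as_matrix()
Tt=np.eye(4);Tt[:3,:3]=Rt;Tt[:3,3]=s["tcp_pos"]
print("cam in tool",np.round(np.linalg.inv(Tt)@np.linalg.inv(M),4),w["mtx"])
print(manip.pinch_z)
T=manip.snapshot("top");S=manip.snapshot("scene")
t=lambda u,v:(160+u*.3,140+v*.3); sc=lambda u,v:(140+u*.3,195+v*.3)
for n,a,b,z in [("plate",(351,289),(414,266),.061),("orange top",(580,258),(665,118),.12),("blue top",(590,183),(634,62),.12),("tub",(403,93),None,.05),("pot",(136,182),(98,245),.071),("cast",(508,305),None,.03)]:
    print(n,onz(T,t(*a),z).round(3),onz(S,sc(*b),z).round(3) if b else "")
for c in [(303,175),(373,167),(397,327),(325,335)]: print("jigcorner",onz(T,t(*c),.05).round(3))
for c in [(570,290),(632,298),(645,170),(580,167)]: print("rack corner",onz(T,t(*c),.05).round(3))
f=cv2.resize(cv2.imread("pics/top0.png"),(560,420)); 
b=cv2.resize(w["img"][...,::-1],(400,300));g=np.hstack([cv2.resize(f,(400,300)),b]);cv2.imwrite("pics/tw.png",g)
E
```

```text
cam in tool [[-4.000e-04  9.498e-01  3.127e-01  8.040e-02]
 [ 1.000e+00  5.000e-04 -1.000e-04  3.000e-04]
 [-3.000e-04  3.127e-01 -9.498e-01 -1.424e-01]
 [ 0.000e+00  0.000e+00  0.000e+00  1.000e+00]] [[329.27124984   0.         273.04528589]
 [  0.         329.27124984 201.09635217]
 [  0.           0.           1.        ]]
0.0187
plate [0.48  0.205 0.061] [0.482 0.204 0.061]
orange top [ 0.504 -0.034  0.12 ] [ 0.498 -0.028  0.12 ]
blue top [ 0.581 -0.047  0.12 ] [ 0.571 -0.038  0.12 ]
tub [0.692 0.144 0.05 ] 
pot [0.601 0.432 0.071] [0.598 0.433 0.071]
cast [0.458 0.036 0.03 ] 
jigcorner [0.605 0.255 0.05 ]
jigcorner [0.612 0.179 0.05 ]
jigcorner [0.438 0.157 0.05 ]
jigcorner [0.432 0.235 0.05 ]
rack corner [ 0.472 -0.03   0.05 ]
rack corner [ 0.462 -0.096  0.05 ]
rack corner [ 0.6   -0.116  0.05 ]
rack corner [ 0.605 -0.045  0.05 ]
```

View pics/tw.png

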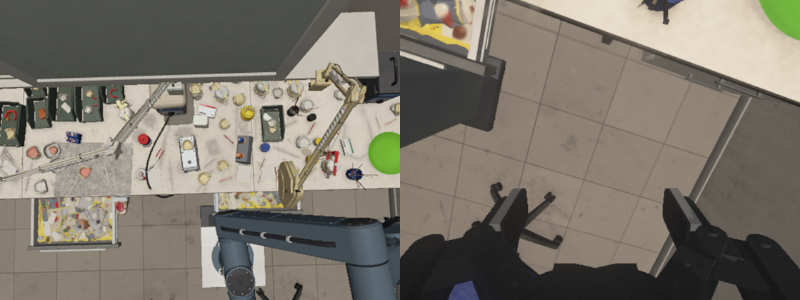

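>>> servo_tool:
  commands: [0,0,-0.06,0,0,0,1,0,0,-0.06,0,0,0,1,0,0,-0.06,0,0,0,1,0,0,-0.06,0,0,0,1,0,0,-0.06,0,0,0,1,0,0,-0.06,0,0,0,1]

```text
t: 1.75
tcp_pos: [0.1965, -0.593, 0.4129]
tool_rot: [0.987, 0.159, 0.0, 0.0]
force: [0.6, -0.4, 0.8]
finger_gap: 1.001
gripper_force: 0.0
```

>>> servo_tool:
  commands: [0,-0.05,-0.04,0,0,0,1,0,-0.05,-0.04,0,0,0,1,0,-0.05,-0.04,0,0,0,1,0,-0.05,-0.04,0,0,0,1,0,-0.05,-0.04,0,0,0,1]

```text
t: 2.17
tcp_pos: [0.1569, -0.4732, 0.5122]
tool_rot: [0.987, 0.159, 0.0, -0.0]
force: [0.4, -0.5, 0.3]
finger_gap: 1.0
gripper_force: 0.0
```

>>> servo_tool:
  commands: [0,-0.05,-0.04,0,0,0,1,0,-0.05,-0.04,0,0,0,1,0,-0.05,-0.04,0,0,0,1]

```text
t: 2.42
tcp_pos: [0.1333, -0.4018, 0.5723]
tool_rot: [0.987, 0.159, -0.0, 0.0]
force: [-0.8, -0.1, 0.2]
finger_gap: 1.0
gripper_force: 0.0
```

```bash
python3 - <<'E'
from h import *
s=manip.sense();print(s["q"].round(3))
T=manip.snapshot("top");S=manip.snapshot("scene")
a=cv2.resize(T["img"][100:340,230:550,::-1],(400,300)); b=cv2.resize(S["img"][:,:,::-1],(400,300))
cv2.imwrite("pics/lamp.png",np.hstack([a,b]))
for u,v in[(286,185),(290,207),(285,160)]: 
  for z in(.3,.48): print(onz(T,(u*1.4,v*1.4),z).round(3))
E
```

```text
[-1.516e+00  1.000e-03  1.270e+00 -0.000e+00  1.871e+00 -2.650e-01]
[ 0.367 -0.207  0.3  ]
[ 0.379 -0.16   0.48 ]
[ 0.277 -0.219  0.3  ]
[ 0.301 -0.17   0.48 ]
[ 0.471 -0.208  0.3  ]
[ 0.467 -0.161  0.48 ]
```

View pics/lamp.png

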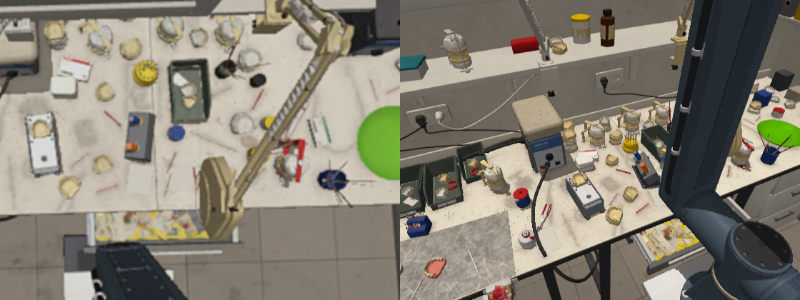

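>>> servo_tool:
  commands: [0,-0.05,-0.03,0,0,0,1,0,-0.05,-0.03,0,0,0,1,0,-0.05,-0.03,0,0,0,1,0,-0.05,-0.03,0,0,0,1]

```text
t: 2.85
tcp_pos: [0.102, -0.3079, 0.6311]
tool_rot: [0.987, 0.159, 0.0, -0.001]
force: [1.1, 0.5, -0.2]
finger_gap: 0.997
gripper_force: 0.0
```

```bash
python3 - <<'E'
from h import *
s=manip.sense();print(s["q"].round(3),s["tcp_pos"])
from scipy.spatial.transform import Rotation as R
# plan: rotate about base z by row angle a; print tool-frame row
p=s["tcp_pos"];Q=R.from_quat(s["tool_rot"])
a=np.radians(7.0);Z=R.from_euler('z',a)
d=Q.inv().apply(Z.apply(p)-p);print(d/.5,Q.inv().apply([0,0,a])/2/np.pi, np.linalg.norm(d))
E
```

```text
[-1.6   -0.164  1.27   0.     2.037 -0.349] [ 0.10203758 -0.30787801  0.63105474]
[ 7.90563420e-02 -4.82527408e-03  4.84163821e-05] [ 1.02659768e-05 -2.69079106e-05 -1.94444231e-02] 0.03960173866667927
```

>>> servo_tool:
  commands: [0.079,-0.0048,0,0,0,-0.0194,1,0.079,-0.0048,0,0,0,-0.0194,1,0.079,-0.0048,0,0,0,-0.0194,1,0.079,-0.0048,0,0,0,-0.0194,1,0.079,-0.0048,0,0,0,-0.0194,1,0.079,-0.0048,0,0,0,-0.0194,1,0.079,-0.0048,0,0,0,-0.0194,1,0.079,-0.0048,0,0,0,-0.0194,1,0.079,-0.0048,0,0,0,-0.0194,1,0.079,-0.0048,0,0,0,-0.0194,1]

```text
t: 3.68
tcp_pos: [0.326, -0.0089, 0.6302]
tool_rot: [0.716, 0.698, -0.0, -0.001]
force: [0.6, 0.4, -0.1]
finger_gap: 0.995
gripper_force: 0.0
```

```bash
cat >> h.py <<'E'
from scipy.spatial.transform import Rotation as Rot
def frame(z,xhint):
    "tool rotation with given z axis and x close to xhint"
    z=np.array(z,float);z/=np.linalg.norm(z);y=np.cross(z,xhint);y/=np.linalg.norm(y);return Rot.from_matrix(np.c_[np.cross(y,z),y,z])
def plan(p1,R1,n,p0=None,R0=None):
    "single-row numbers repeated n times: straight line + constant rotation (exact only in sum, rows printed)"
    s=manip.sense();p0=s["tcp_pos"] if p0 is None else np.array(p0);R0=Rot.from_quat(s["tool_rot"]) if R0 is None else R0
    w=(R0.inv()*R1).as_rotvec();d=R0.inv().apply(np.array(p1)-p0)
    rs=[]
    for i in range(n):
        Ri=R0*Rot.from_rotvec(w*i/n);dd=Ri.inv().apply((np.array(p1)-p0)/n)/.5
        rs.append(np.r_[dd,w/n/2/np.pi].round(4))
    print("total d mm",(d*1e3).round(1),"rot deg",np.degrees(w).round(1),"per-row mm",np.linalg.norm(d)/n*1e3,"deg",np.degrees(np.linalg.norm(w))/n)
    if np.linalg.norm(w)<1e-3: print("row",rs[0].tolist(),"x",n)
    else: print(", ".join(str(x) for r in rs for x in list(r)))
E
python3 - <<'E'
from h import *
s=manip.sense();print(s["q"].round(3),s["tcp_pos"],s["tool_rot"])
# view pose: above midway, looking at rack vertical
plan([.50,.09,.33],frame([0,0,-1],[0,1,0]),8)
E
```

```text
[-0.375 -0.161  1.271  0.     2.034 -0.349] [ 0.32599105 -0.00892324  0.63017984] [ 7.16226796e-01  6.97867185e-01 -1.58401419e-04 -7.37814026e-04]
total d mm [103.2 171.8 300. ] rot deg [-0.1 -0.  -1.5] per-row mm 45.09934456205736 deg 0.1862755374420576
0.0258, 0.0429, 0.075, -0.0, -0.0, -0.0005, 0.0257, 0.043, 0.075, -0.0, -0.0, -0.0005, 0.0255, 0.0431, 0.075, -0.0, -0.0, -0.0005, 0.0254, 0.0432, 0.075, -0.0, -0.0, -0.0005, 0.0253, 0.0432, 0.075, -0.0, -0.0, -0.0005, 0.0251, 0.0433, 0.075, -0.0, -0.0, -0.0005, 0.025, 0.0434, 0.075, -0.0, -0.0, -0.0005, 0.0249, 0.0434, 0.075, -0.0, -0.0, -0.0005
```

>>> servo_tool:
  commands: [0.02,0.039,0.074,0,0,0,1,0.02,0.039,0.074,0,0,0,1,0.02,0.039,0.074,0,0,0,1,0.02,0.039,0.074,0,0,0,1,0.02,0.039,0.074,0,0,0,1,0.02,0.039,0.074,0,0,0,1,0.02,0.039,0.074,0,0,0,1,0.02,0.039,0.074,0,0,-0.004,1,0.02,0.039,0.074,0,0,0,1,0,0,0,0,0,0,1,0,0,0,0,0,0,1]

```text
t: 4.6
tcp_pos: [0.4964, 0.072, 0.3052]
tool_rot: [0.709, 0.705, -0.003, -0.003]
force: [-0.3, -0.2, 0.7]
finger_gap: 0.999
gripper_force: 0.0
```

```bash
python3 - <<'E'
from h import *
import pickle
s=manip.sense();print(s["q"].round(3),s["tcp_pos"])
p=manip.snapshot("wrist");pickle.dump(p,open("w1.pkl","wb"))
cv2.imwrite("pics/w1.png",cv2.resize(p["img"][...,::-1],(800,600),interpolation=cv2.INTER_CUBIC))
for q in("drift_grip","bolt_grip","plate_hole","cast","tub"):
    print(q,[(np.round(x["box"]).tolist(),round(x["conf"],2)) for x in manip.look_for(p,q)[:3]])
E
```

```text
[-0.079  0.276  1.634 -0.     1.239 -0.073] [0.49643296 0.07201971 0.30520812]
drift_grip [([275.0, 254.0, 22.0, 20.0], 0.85)]
bolt_grip [([330.0, 258.0, 29.0, 22.0], 0.97)]
plate_hole [([238.0, 2.0, 144.0, 80.0], 0.61)]
cast []
tub [([406.0, 64.0, 72.0, 69.0], 0.7)]
```

View pics/w1.png

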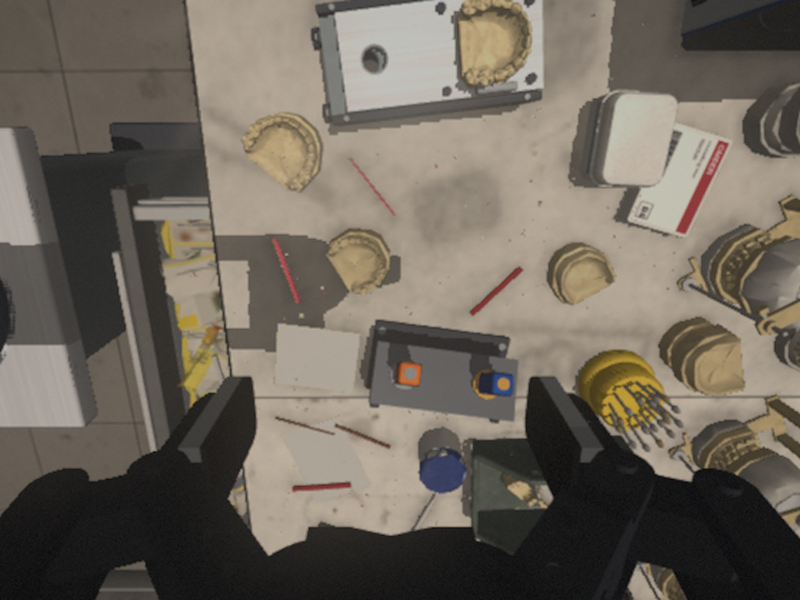

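```bash
python3 - <<'E'
from h import *
import pickle
p=pickle.load(open("w1.pkl","rb"))
print("plate hole",onz(p,(374*.7,59*.7),.061).round(4))
hsv=cv2.cvtColor(p["img"],cv2.COLOR_RGB2HSV)
im=p["img"]
for n,lo,hi,(x0,y0,x1,y1) in[("or",(5,150,120),(20,255,255),(265,245,310,280)),("bl",(105,120,60),(125,255,255),(325,250,365,285))]:
    m=cv2.inRange(hsv[y0:y1,x0:x1],lo,hi);ys,xs=np.nonzero(m);print(n,len(xs),xs.mean()+x0,ys.mean()+y0,xs.min()+x0,xs.max()+x0,ys.min()+y0,ys.max()+y0)
# rack edges: corners in 800px picture of the block's sloping face
for c in[(380,322),(508,340),(518,358),(513,418),(371,404)]: print(c,onz(p,np.array(c)*.7,.066).round(4))
for c in[(322,5),(328,112),(545,90),(545,0),(330,123)]: print("jig",c,onz(p,np.array(c)*.7,.058).round(4))
a=cv2.resize(im[240:300,250:370,::-1],(600,300),interpolation=cv2.INTER_CUBIC);b=cv2.resize(im[5:65,220:340,::-1],(600,300),interpolation=cv2.INTER_CUBIC)
cv2.imwrite("pics/w1c.png",np.vstack([a,b]))
E
```

```text
plate hole [0.4835 0.2043 0.061 ]
or 148 286.25 261.5337837837838 279 294 254 269
bl 128 350.3515625 268.7890625 344 358 261 276
(380, 322) [ 0.4853 -0.0054  0.066 ]
(508, 340) [ 0.5984 -0.023   0.066 ]
(518, 358) [ 0.6086 -0.0406  0.066 ]
(513, 418) [ 0.6088 -0.1029  0.066 ]
(371, 404) [ 0.4759 -0.0877  0.066 ]
jig (322, 5) [0.446  0.2407 0.058 ]
jig (328, 112) [0.4469 0.1675 0.058 ]
jig (545, 90) [0.6137 0.1822 0.058 ]
jig (545, 0) [0.6079 0.2426 0.058 ]
jig (330, 123) [0.4481 0.1595 0.058 ]
```

View pics/w1c.png

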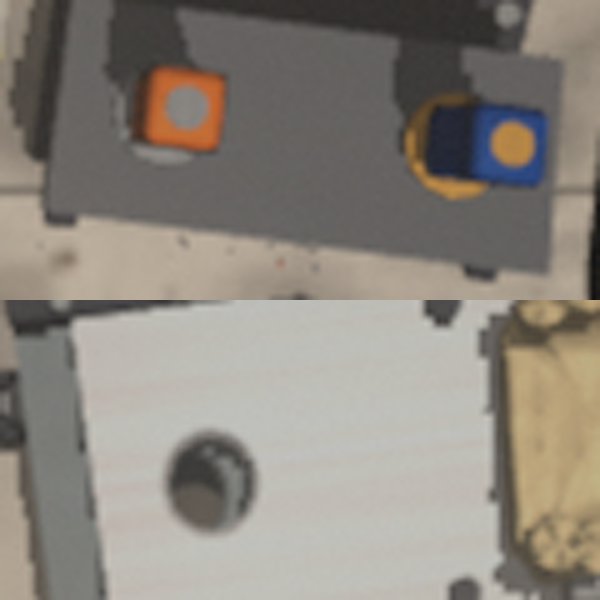

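>>> servo_tool:
  commands: [0.028,-0.0045,0.056,0,0,0,1,0.028,-0.0045,0.056,0,0,0,1,0.028,-0.0045,0.056,0,0,0,1,0.028,-0.0045,0.056,0,0,0,1,0.028,-0.0045,0.056,0,0,0,1,0.028,-0.0045,0.056,0,0,0,1,0,0,0,0,0,0,1,0,0,0,0,0,0,1]

```text
t: 5.57
tcp_pos: [0.484, 0.1558, 0.1408]
tool_rot: [0.709, 0.705, -0.0, -0.0]
force: [-0.4, 0.3, 0.6]
finger_gap: 0.999
gripper_force: 0.0
```

```bash
python3 - <<'E'
from h import *
import pickle
s=manip.sense();print(s["tcp_pos"],s["force"])
p=manip.snapshot("wrist");pickle.dump(p,open("w2.pkl","wb"))
u=proj(p,[.4835,.2043,.061]);print(u)
im=p["img"]
x,y=int(u[0]),int(u[1])
y0=max(0,y-75);x0=x-100
cv2.imwrite("pics/w2.png",cv2.resize(im[y0:y0+150,x0:x0+200,::-1],(800,600),interpolation=cv2.INTER_CUBIC));print(x0,y0)
# rack estimate from view 1
q=pickle.load(open("w1.pkl","rb"))
h=.066+.052*np.cos(np.pi/6)
A=onz(q,(287.4,261.4),h);B=onz(q,(352.6,268.8),h);print(A,B,np.linalg.norm(B-A),np.degrees(np.arctan2(*(B-A)[[1,0]])))
E
```

```text
[0.48402797 0.1558286  0.14081151] [-0.41730658  0.30998317  0.59023997]
[271.59813846 142.10681165]
171 67
[ 0.51079461 -0.03140253  0.11103332] [ 0.58591761 -0.04108176  0.11103332] 0.07574399479414114 -7.341835500395148
```

View pics/w2.png

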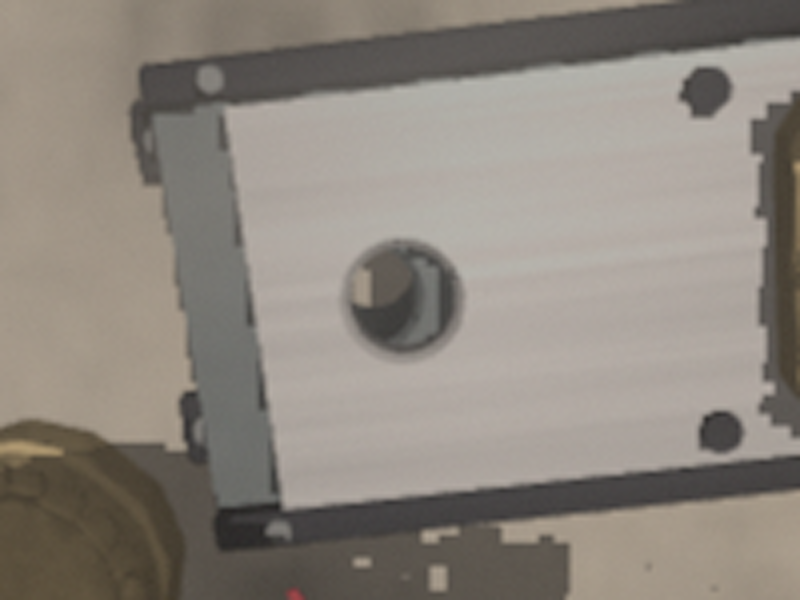

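```bash
python3 - <<'E'
from h import *
import pickle
p=pickle.load(open("w2.pkl","rb"))
f=lambda u,v,z:onz(p,(171+u/4,67+v/4),z)
im=p["img"]
P=f(405,299,.061);print("plate hole",P)
a=f(225,108,.061);b=f(283,508,.061);d=(a-b)[:2];print("plate end: width",np.linalg.norm(d),"yaw",np.degrees(np.arctan2(-d[0],d[1])))
a=f(155,115,.05);b=f(218,505,.05);d=(a-b)[:2];yw=np.arctan2(-d[0],d[1]);print("base end yaw",np.degrees(yw),np.linalg.norm(d))
for z,q in((.058,[(145,68),(690,0)]),(.058,[(218,548),(800,490)]),(.061,[(230,104),(790,38)]),(.061,[(283,508),(770,456)])):
    a,b=f(*q[0],z),f(*q[1],z);print("long edge yaw",np.degrees(np.arctan2(*(b-a)[[1,0]])))
for y in np.radians([6.5,7,7.5]):
    e=np.array([np.cos(y),np.sin(y)]);n=np.array([-e[1],e[0]])
    m=(f(155,115,.05)+f(218,505,.05))[:2]/2
    s=(P[:2]-m)@e; t=(P[:2]-m)@n
    arc=np.array([f(*c,.05)[:2] for c in[(415,262),(418,285),(412,308),(400,328),(378,342)]])
    print("yaw",np.degrees(y),"plate hole from base end",s*1e3,"lat",t*1e3)
    # carriage c minimizing arc radius residual
    from scipy.optimize import least_squares
    r=least_squares(lambda c:np.linalg.norm(arc-(P[:2]-c[0]*e+c[1]*n),axis=1)-.009,[.007,0]);print(r.x*1e3,r.fun*1e3, P[:2]-r.x[0]*e)
E
```

```text
plate hole [0.48393903 0.20453537 0.061     ]
plate end: width 0.06750836686701547 yaw 5.870398533224465
base end yaw 5.898368690795232 0.06914447436161146
long edge yaw 6.306918118691894
long edge yaw 5.6533397874897435
long edge yaw 6.010336478782726
long edge yaw 6.02096691014116
yaw 6.5 plate hole from base end 38.76231263237229 lat 0.4542705048027723
[6.56678729 0.99382437] [ 0.56180297 -0.09251094 -0.48872881 -0.07373798  0.52413757] [0.47741446 0.20379199]
yaw 7.0 plate hole from base end 38.764800889967646 lat 0.11599251038844689
[6.55786457 1.05109178] [ 0.56180296 -0.09251098 -0.48872886 -0.07373804  0.52413753] [0.47743005 0.20373617]
yaw 7.499999999999999 plate hole from base end 38.7643370578912 lat -0.22229431730462704
[6.54844245 1.10827915] [ 0.56180294 -0.09251101 -0.48872891 -0.07373809  0.52413748] [0.47744661 0.20368063]
```

```bash
cat >> h.py <<'E'
ph=np.radians(-7.34);n=np.array([-np.sin(ph),np.cos(ph),0]);zb=.5*n+np.array([0,0,np.sqrt(.75)])
mn=np.array([.5075,-.0572,.066]);mf=np.array([.5826,-.0669,.066])
RR=frame(-zb,n)            # rack grasp orientation
RJ=frame([0,0,-1],[-np.sin(np.radians(6)),np.cos(np.radians(6)),0])  # jig orientation
BH=np.array([.4773,.2038,.05]);PH=np.array([.4839,.2045,.061]);ej=np.array([np.cos(np.radians(6)),np.sin(np.radians(6)),0])
E
python3 - <<'E'
from h import *
plan(mn+.125*zb,RR,6)
E
```

```text
total d mm [-150.5   31.1  -32.2] rot deg [  2.  -30.    6.8] per-row mm 26.172215318181276 deg 5.130617485238907
-0.0502, 0.0104, -0.0107, 0.0009, -0.0139, 0.0031, -0.0507, 0.0113, -0.0064, 0.0009, -0.0139, 0.0031, -0.0508, 0.0123, -0.002, 0.0009, -0.0139, 0.0031, -0.0506, 0.0133, 0.0023, 0.0009, -0.0139, 0.0031, -0.0499, 0.0143, 0.0066, 0.0009, -0.0139, 0.0031, -0.0489, 0.0153, 0.0108, 0.0009, -0.0139, 0.0031
```

>>> servo_tool:
  commands: [-0.0502,0.0104,-0.0107,0.0009,-0.0139,0.0031,0,-0.0507,0.0113,-0.0064,0.0009,-0.0139,0.0031,0,-0.0508,0.0123,-0.002,0.0009,-0.0139,0.0031,0,-0.0506,0.0133,0.0023,0.0009,-0.0139,0.0031,0,-0.0499,0.0143,0.0066,0.0009,-0.0139,0.0031,0,-0.0489,0.0153,0.0108,0.0009,-0.0139,0.0031,0,0,0,0,0,0,0,0,0,0,0,0,0,0,0]

```text
t: 6.28
tcp_pos: [0.5159, 0.0046, 0.1746]
tool_rot: [0.726, 0.638, -0.193, 0.171]
force: [-0.3, -0.1, 0.2]
finger_gap: 0.507
gripper_force: 0.0
```

```bash
python3 - <<'E'
from h import *
import pickle
s=manip.sense();print(s["tcp_pos"],s["finger_gap"],s["q"].round(2))
p=manip.snapshot("wrist");pickle.dump(p,open("w3.pkl","wb"))
im=p["img"].copy()
for X in (mn,mn+.028*zb,mn+.052*zb,mf,mf+.052*zb): 
    u=proj(p,X);print(u.round(1))
    cv2.circle(im,tuple(int(round(c)) for c in u),2,(0,255,0),-1)
T=Rot.from_quat(s["tool_rot"])
for k in(.0,.06,.12): 
    u=proj(p,s["tcp_pos"]+T.apply([0,0,k]));cv2.circle(im,tuple(int(round(c)) for c in u),2,(255,0,255),-1)
cv2.imwrite("pics/w3.png",cv2.resize(im[60:360,80:480,::-1],(800,600),interpolation=cv2.INTER_CUBIC))
plan(mn+.0113*zb,RR,6)
E
```

```text
[0.51586818 0.00464865 0.17461109] 0.5068960645458487 [ 0.07  0.57  1.7  -0.59  1.07  0.54]
[272.2 192.1]
[272.1 202.5]
[272.1 213.3]
[361.5 191.9]
[380.5 213.2]
total d mm [ -0.3   0.3 113.9] rot deg [ 0.  -0.1 -0. ] per-row mm 18.97846356127029 deg 0.01617467675603536
-0.0001, 0.0001, 0.038, 0.0, -0.0, -0.0, -0.0001, 0.0001, 0.038, 0.0, -0.0, -0.0, -0.0001, 0.0001, 0.038, 0.0, -0.0, -0.0, -0.0001, 0.0001, 0.038, 0.0, -0.0, -0.0, -0.0, 0.0001, 0.038, 0.0, -0.0, -0.0, -0.0, 0.0001, 0.038, 0.0, -0.0, -0.0
```

View pics/w3.png

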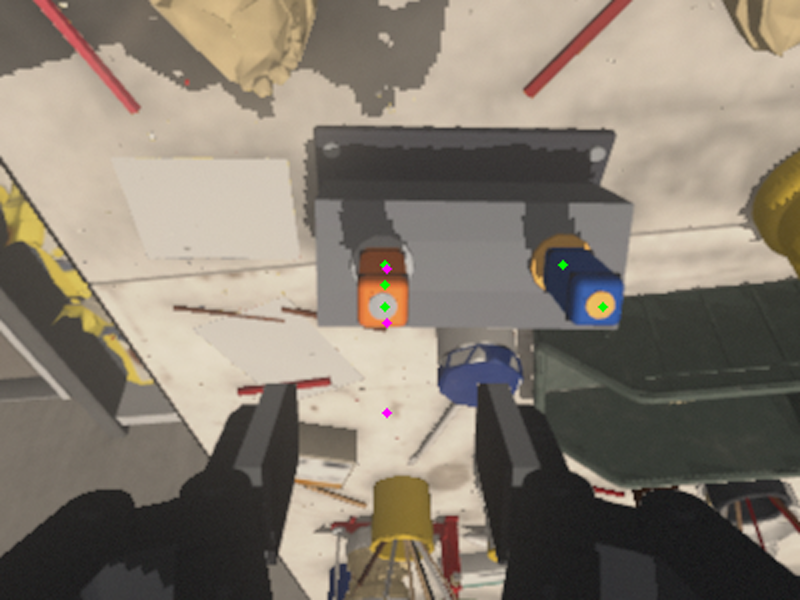

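>>> servo_tool:
  commands: [0,0,0.038,0,0,0,0,0,0,0.038,0,0,0,0,0,0,0.038,0,0,0,0,0,0,0.038,0,0,0,0,0,0,0.038,0,0,0,0,0,0,0.038,0,0,0,0,0,0,0,0,0,0,0,0,0,0,0,0,0,-1,0,0,0,0,0,0,-1,0,0,0,0,0,0,-1,0,0,0,0,0,0,-1]
  force: 80

```text
t: 7.25
tcp_pos: [0.5076, -0.0511, 0.0756]
tool_rot: [0.725, 0.638, -0.195, 0.171]
force: [-0.3, 0.8, 3.3]
finger_gap: 0.199
gripper_force: 78.1
```

>>> servo_tool:
  commands: [0,0,0,0,0,0,-1,0,0,0,0,0,0,-1,0,0,0,0,0,0,-1]

```text
t: 7.5
tcp_pos: [0.5076, -0.0512, 0.0756]
tool_rot: [0.725, 0.638, -0.195, 0.171]
force: [-1.8, 2.1, 6.2]
finger_gap: 0.2
gripper_force: 78.4
```

>>> servo_tool:
  commands: [0,0,-0.02,0,0,0,-1,0,0,-0.04,0,0,0,-1,0,0,-0.04,0,0,0,-1,0,0,-0.04,0,0,0,-1,0,0,0,0,0,0,-1]

```text
t: 7.92
tcp_pos: [0.5144, -0.0149, 0.138]
tool_rot: [0.725, 0.639, -0.192, 0.173]
force: [0.4, -0.4, -0.5]
finger_gap: 0.198
gripper_force: 78.2
```

```bash
python3 - <<'E'
from h import *
s=manip.sense();print(s["tcp_pos"],s["finger_gap"],s["force"],s["ft_torque"])
m=(BH+PH)/2; m[2]=.15; plan(m,RJ,9)
p=manip.snapshot("wrist");cv2.imwrite("pics/w4.png",p["img"][...,::-1])
T=Rot.from_quat(s["tool_rot"]);u=proj(p,s["tcp_pos"]+T.apply([0,0,.0613]));print(u)
hsv=cv2.cvtColor(p["img"],cv2.COLOR_RGB2HSV);m=cv2.inRange(hsv,(5,150,60),(20,255,255));ys,xs=np.nonzero(m[150:,200:360]);print(len(xs),xs.mean()+200,ys.mean()+150)
E
```

```text
[ 0.51441963 -0.01486119  0.13802208] 0.19821807876527298 [ 0.446481   -0.39173442 -0.49541523] [ 0.31962925 -0.10826045  0.06245395]
total d mm [ 178.5  -60.7 -117. ] rot deg [ -3.1  29.8 -12.9] per-row mm 24.658942075263333 deg 3.630127448977732
0.0397, -0.0135, -0.026, -0.001, 0.0092, -0.004, 0.0414, -0.0123, -0.0237, -0.001, 0.0092, -0.004, 0.043, -0.0111, -0.0214, -0.001, 0.0092, -0.004, 0.0445, -0.0099, -0.0189, -0.001, 0.0092, -0.004, 0.0457, -0.0087, -0.0163, -0.001, 0.0092, -0.004, 0.0468, -0.0074, -0.0137, -0.001, 0.0092, -0.004, 0.0477, -0.0062, -0.011, -0.001, 0.0092, -0.004, 0.0484, -0.0049, -0.0083, -0.001, 0.0092, -0.004, 0.0489, -0.0036, -0.0055, -0.001, 0.0092, -0.004
[272.70719157 219.81057588]
3116 273.70603337612323 289.97913992297816
```

>>> servo_tool:
  commands: [0.0397,-0.0135,-0.026,-0.001,0.0092,-0.004,-1,0.0414,-0.0123,-0.0237,-0.001,0.0092,-0.004,-1,0.043,-0.0111,-0.0214,-0.001,0.0092,-0.004,-1,0.0445,-0.0099,-0.0189,-0.001,0.0092,-0.004,-1,0.0457,-0.0087,-0.0163,-0.001,0.0092,-0.004,-1,0.0468,-0.0074,-0.0137,-0.001,0.0092,-0.004,-1,0.0477,-0.0062,-0.011,-0.001,0.0092,-0.004,-1,0.0484,-0.0049,-0.0083,-0.001,0.0092,-0.004,-1,0.0489,-0.0036,-0.0055,-0.001,0.0092,-0.004,-1,0,0,0,0,0,0,-1,0,0,0,0,0,0,-1]

```text
t: 8.88
tcp_pos: [0.4777, 0.2018, 0.146]
tool_rot: [0.67, 0.743, -0.004, -0.002]
force: [0.3, -0.2, -0.7]
finger_gap: 0.198
gripper_force: 78.2
```

```bash
python3 - <<'E'
from h import *
s=manip.sense();print(s["tcp_pos"],s["finger_gap"],s["force"])
m=(BH+PH)/2; m[2]=.1405; plan(m,RJ,3)
p=manip.snapshot("wrist")
T=Rot.from_quat(s["tool_rot"]);im=p["img"].copy()
for X in(s["tcp_pos"]+T.apply([0,0,.0613]),s["tcp_pos"]+T.apply([0,0,.0333]),PH,BH):
  u=proj(p,X);print(u.round(1));im[int(round(u[1])),int(round(u[0]))]=(255,0,255)
cv2.imwrite("pics/w5.png",cv2.resize(im[100:250,180:380,::-1],(800,600),interpolation=cv2.INTER_NEAREST))
E
```

```text
[0.4776903  0.20184833 0.14604026] 0.19849698646121938 [ 0.25040192 -0.24180321 -0.68066311]
total d mm [2.  3.2 5.5] rot deg [-0.5  0.1 -0.1] per-row mm 2.2225728120782597 deg 0.16495455195572833
0.0013, 0.0021, 0.0037, -0.0004, 0.0001, -0.0001, 0.0013, 0.0021, 0.0037, -0.0004, 0.0001, -0.0001, 0.0013, 0.0021, 0.0037, -0.0004, 0.0001, -0.0001
[272.8 219.5]
[272.7 237.1]
[282.6 204.8]
[273.6 200.1]
```

View pics/w5.png

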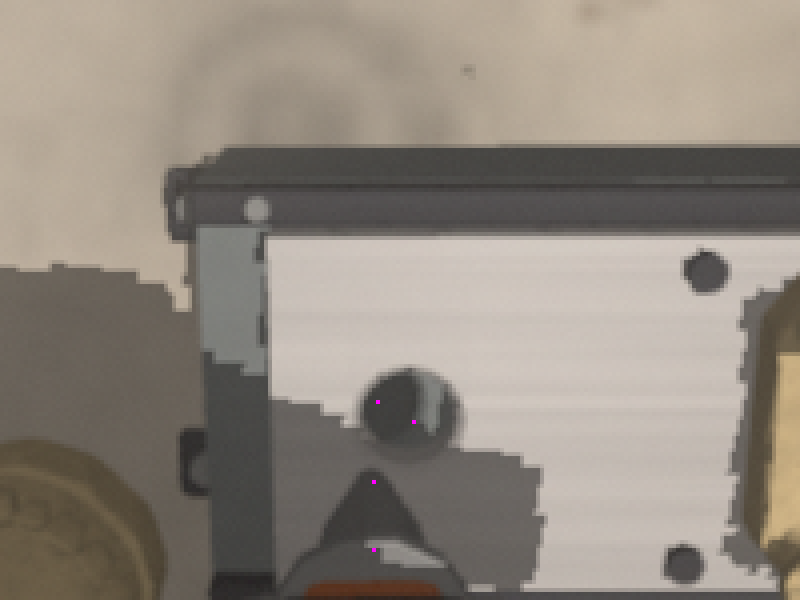

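>>> servo_tool:
  commands: [0.0013,0.0021,0.004,-0.0004,0,0,-1,0.0013,0.0021,0.004,-0.0004,0,0,-1,0.0013,0.0021,0.004,-0.0004,0,0,-1,0,0,0.014,0,0,0,-1,0,0,0.014,0,0,0,-1,0,0,0.014,0,0,0,-1,0,0,0,0,0,0,-1,0,0,0,0,0,0,-1]

```text
t: 9.6
tcp_pos: [0.4808, 0.2043, 0.1189]
tool_rot: [0.67, 0.743, -0.001, 0.0]
force: [0.4, -0.2, -2.0]
finger_gap: 0.2
gripper_force: 78.2
```

>>> servo_tool:
  commands: [0,0,0.01,0,0,0,-1,0,0,0.01,0,0,0,-1,0,0,0,0,0,0,-1,0,0,0,0,0,0,-1]

```text
t: 9.93
tcp_pos: [0.4811, 0.2044, 0.1094]
tool_rot: [0.67, 0.743, -0.0, 0.001]
force: [0.7, -0.3, -1.0]
finger_gap: 0.199
gripper_force: 78.2
```

```bash
python3 - <<'E'
from h import *
s=manip.sense();print(s["tcp_pos"],s["finger_gap"],s["force"],s["ft_torque"])
m=(BH+PH)/2; m[2]=.109; plan(m,RJ,3)
m=BH.copy();m[2]=.1; plan(m,RJ,3)
E
```

```text
[0.48112066 0.20443483 0.10940124] 0.19943466241748978 [ 0.65790688 -0.34534329 -0.99276167] [ 0.0226102  -0.00338387  0.05229438]
total d mm [-0.2 -0.5  0.4] rot deg [ 0.   0.1 -0.1] per-row mm 0.23879403893169635 deg 0.03615012724562381
-0.0002, -0.0004, 0.0003, 0.0, 0.0001, -0.0001, -0.0002, -0.0004, 0.0003, 0.0, 0.0001, -0.0001, -0.0002, -0.0004, 0.0003, 0.0, 0.0001, -0.0001
total d mm [-0.2 -3.9  9.4] rot deg [ 0.   0.1 -0.1] per-row mm 3.389258736591359 deg 0.03615012724562381
-0.0002, -0.0026, 0.0063, 0.0, 0.0001, -0.0001, -0.0002, -0.0026, 0.0063, 0.0, 0.0001, -0.0001, -0.0002, -0.0026, 0.0063, 0.0, 0.0001, -0.0001
```

>>> servo_tool:
  commands: [0,-0.0013,0.003,0,0,0,-1,0,-0.0013,0.003,0,0,0,-1,0,-0.0013,0.003,0,0,0,-1,0,-0.0013,0.003,0,0,0,-1,0,-0.0013,0.003,0,0,0,-1,0,-0.0013,0.003,0,0,0,-1,0,0,0,0,0,0,-1]

```text
t: 10.52
tcp_pos: [0.4789, 0.2043, 0.101]
tool_rot: [0.67, 0.743, 0.001, 0.002]
force: [3.4, -0.0, 0.2]
finger_gap: 0.198
gripper_force: 78.5
```

>>> servo_tool:
  commands: [0,0,0.005,0,0,0,-1,0,0,0.005,0,0,0,-1,0,0,0.005,0,0,0,-1,0,0,0,0,0,0,-1]

```text
t: 10.85
tcp_pos: [0.4772, 0.204, 0.0926]
tool_rot: [0.67, 0.743, -0.0, 0.0]
force: [2.9, 1.4, -2.4]
finger_gap: 0.204
gripper_force: 78.4
```

>>> servo_tool:
  commands: [0,0,0.005,0,0,0,-1,0,0,0.005,0,0,0,-1,0,0,0,0,0,0,-1]

```text
t: 11.1
tcp_pos: [0.4771, 0.204, 0.0876]
tool_rot: [0.67, 0.743, -0.001, 0.0]
force: [2.3, 0.2, -2.4]
finger_gap: 0.198
gripper_force: 78.3
```

>>> servo_tool:
  commands: [0,0,0.005,0,0,0,-1,0,0,0.005,0,0,0,-1,0,0,0,0,0,0,-1]

```text
t: 11.35
tcp_pos: [0.4771, 0.204, 0.0826]
tool_rot: [0.67, 0.743, -0.0, 0.0]
force: [1.4, 0.5, -1.7]
finger_gap: 0.201
gripper_force: 78.3
```

```bash
python3 - <<'E'
from h import *
s=manip.sense();print(s["tcp_pos"],s["finger_gap"],s["force"],s["ft_torque"])
m=BH.copy();m[2]=.0723; plan(m,RJ,3)
E
```

```text
[0.47706956 0.20395481 0.0826483 ] 0.20052044298080976 [ 1.35305982  0.52329438 -1.74195117] [ 0.03852051 -0.50359231 -0.00582085]
total d mm [-0.2  0.2 10.3] rot deg [-0.   0.1 -0.1] per-row mm 3.4506736763410717 deg 0.03727851169859112
-0.0001, 0.0001, 0.0069, -0.0, 0.0001, -0.0001, -0.0001, 0.0001, 0.0069, -0.0, 0.0001, -0.0001, -0.0001, 0.0001, 0.0069, -0.0, 0.0001, -0.0001
```

>>> servo_tool:
  commands: [0,0,0.005,0,0,0,-1,0,0,0.005,0,0,0,-1,0,0,0.005,0,0,0,-1,0,0,0,0,0,0,-1]

```text
t: 11.68
tcp_pos: [0.4771, 0.204, 0.0751]
tool_rot: [0.67, 0.743, -0.0, 0.0]
force: [1.9, 1.0, -1.3]
finger_gap: 0.201
gripper_force: 78.3
```

>>> servo_tool:
  commands: [0,0,0.003,0,0,0,-1,0,0,0.003,0,0,0,-1,0,0,0,0,0,0,-1,0,0,0,0,0,0,-1]

```text
t: 12.02
tcp_pos: [0.4771, 0.204, 0.0725]
tool_rot: [0.67, 0.743, -0.0, 0.0]
force: [1.3, -0.4, -0.9]
finger_gap: 0.197
gripper_force: 78.3
```

Nearly seated; continue until the collar touches.

>>> servo_tool:
  commands: [0,0,0.002,0,0,0,-1,0,0,0,0,0,0,-1]

```text
t: 12.18
tcp_pos: [0.4772, 0.204, 0.0724]
tool_rot: [0.67, 0.743, -0.0, 0.001]
force: [-0.9, -0.5, 5.3]
finger_gap: 0.201
gripper_force: 79.4
```

>>> servo_tool:
  commands: [0,0,0.002,0,0,0,-1,0,0,0,0,0,0,-1]

```text
t: 12.35
tcp_pos: [0.4772, 0.204, 0.0723]
tool_rot: [0.67, 0.743, -0.0, 0.001]
force: [-0.2, -0.7, 13.5]
finger_gap: 0.2
gripper_force: 80.4
```

```bash
python3 - <<'E'
from h import *
s=manip.sense();print(s["tcp_pos"],s["force"],s["ft_torque"])
E
```

```text
[0.4772094  0.20396242 0.07232684] [-0.24803881 -0.69634771 13.53054189] [-0.07024093  0.31147126  0.02129698]
```

>>> servo_tool:
  commands: [0,0,-0.01,0,0,0,-1,0,0,-0.02,0,0,0,-1,0,0,-0.03,0,0,0,-1,0,0,-0.03,0,0,0,-1,0,0,-0.03,0,0,0,-1,0,0,-0.03,0,0,0,-1,0,0,-0.03,0,0,0,-1,0,0,0,0,0,0,-1]

```text
t: 13.02
tcp_pos: [0.4782, 0.2045, 0.1633]
tool_rot: [0.67, 0.743, 0.001, 0.002]
force: [0.7, -0.6, -0.3]
finger_gap: 0.199
gripper_force: 78.3
```

```bash
python3 - <<'E'
from h import *
s=manip.sense();print(s["tcp_pos"],s["force"],s["finger_gap"])
plan(np.array([.5076,-.0512,.0756])+.068*zb,RR,10)
# check plate hole now
p=manip.snapshot("wrist")
import pickle;pickle.dump(p,open("w6.pkl","wb"))
E
```

```text
[0.47821744 0.20447043 0.16334449] [ 0.72343843 -0.6266306  -0.28969479] 0.19927091486140797
total d mm [-224.2   10.5   29.1] rot deg [  3.7 -29.9  12.9] per-row mm 22.634363102667013 deg 3.2732680040938837
-0.0448, 0.0021, 0.0058, 0.001, -0.0083, 0.0036, -0.0444, 0.0031, 0.0081, 0.001, -0.0083, 0.0036, -0.0439, 0.0042, 0.0104, 0.001, -0.0083, 0.0036, -0.0432, 0.0053, 0.0126, 0.001, -0.0083, 0.0036, -0.0423, 0.0063, 0.0148, 0.001, -0.0083, 0.0036, -0.0413, 0.0074, 0.017, 0.001, -0.0083, 0.0036, -0.0402, 0.0084, 0.019, 0.001, -0.0083, 0.0036, -0.039, 0.0094, 0.021, 0.001, -0.0083, 0.0036, -0.0376, 0.0104, 0.023, 0.001, -0.0083, 0.0036, -0.0361, 0.0114, 0.0248, 0.001, -0.0083, 0.0036
```

>>> servo_tool:
  commands: [-0.0448,0.0021,0.0058,0.001,-0.0083,0.0036,-1,-0.0444,0.0031,0.0081,0.001,-0.0083,0.0036,-1,-0.0439,0.0042,0.0104,0.001,-0.0083,0.0036,-1,-0.0432,0.0053,0.0126,0.001,-0.0083,0.0036,-1,-0.0423,0.0063,0.0148,0.001,-0.0083,0.0036,-1,-0.0413,0.0074,0.017,0.001,-0.0083,0.0036,-1,-0.0402,0.0084,0.019,0.001,-0.0083,0.0036,-1,-0.039,0.0094,0.021,0.001,-0.0083,0.0036,-1,-0.0376,0.0104,0.023,0.001,-0.0083,0.0036,-1,-0.0361,0.0114,0.0248,0.001,-0.0083,0.0036,-1,0,0,0,0,0,0,-1,0,0,0,0,0,0,-1]

```text
t: 14.07
tcp_pos: [0.5098, -0.018, 0.1304]
tool_rot: [0.725, 0.638, -0.196, 0.169]
force: [0.3, -0.4, -2.1]
finger_gap: 0.199
gripper_force: 78.3
```

```bash
python3 - <<'E'
from h import *
s=manip.sense();print(s["tcp_pos"],s["force"],s["finger_gap"])
plan(np.array([.5076,-.0512,.0756])+.05*zb,RR,2)
print((Rot.from_quat(s["tool_rot"]).inv()*Rot.from_quat([.725,.638,-.195,.171])).as_rotvec()*57.3)
E
```

```text
[ 0.50978749 -0.01801123  0.13043743] [ 0.25238617 -0.40135405 -2.07584169] 0.19898012158463682
total d mm [-1.3  2.1 14.1] rot deg [-0.3  0.   0. ] per-row mm 7.151030239721768 deg 0.1489364205727944
-0.0013, 0.0021, 0.0141, -0.0004, 0.0001, 0.0001, -0.0013, 0.0021, 0.0141, -0.0004, 0.0001, 0.0001
[-0.25851297 -0.01845032  0.00230997]
```

>>> servo_tool:
  commands: [-0.0013,0.0021,0.007,-0.0004,0,0,-1,-0.0013,0.0021,0.007,-0.0004,0,0,-1,0,0,0,0,0,0,-1,0,0,0.01,0,0,0,-1,0,0,0.01,0,0,0,-1,0,0,0.01,0,0,0,-1,0,0,0,0,0,0,-1]

```text
t: 14.65
tcp_pos: [0.5108, -0.0305, 0.1128]
tool_rot: [0.725, 0.638, -0.194, 0.172]
force: [-0.8, -0.4, -1.3]
finger_gap: 0.199
gripper_force: 78.3
```

```bash
python3 - <<'E'
from h import *
s=manip.sense();print(s["tcp_pos"],s["force"],s["finger_gap"])
plan(np.array([.5076,-.0512,.0756]),RR,2)
E
```

```text
[ 0.51079237 -0.03054181  0.11279788] [-0.76753439 -0.35096841 -1.32461923] 0.1994554760918501
total d mm [ 0.6 -0.6 42.7] rot deg [0.1 0.1 0. ] per-row mm 21.33444352431674 deg 0.07531272943432764
0.0006, -0.0006, 0.0427, 0.0002, 0.0001, 0.0, 0.0005, -0.0006, 0.0427, 0.0002, 0.0001, 0.0
```

>>> servo_tool:
  commands: [0.0006,-0.0006,0.01,0,0,0,-1,0.0006,-0.0006,0.01,0,0,0,-1,0,0,0.01,0,0,0,-1,0,0,0.01,0,0,0,-1,0,0,0.01,0,0,0,-1,0,0,0.01,0,0,0,-1,0,0,0,0,0,0,-1]

```text
t: 15.23
tcp_pos: [0.5085, -0.045, 0.0864]
tool_rot: [0.725, 0.638, -0.194, 0.172]
force: [-0.4, -0.2, -0.5]
finger_gap: 0.199
gripper_force: 78.4
```

>>> servo_tool:
  commands: [0,0,0.007,0,0,0,-1,0,0,0.007,0,0,0,-1,0,0,0.006,0,0,0,-1,0,0,0,0,0,0,-1,0,0,0,0,0,0,-1]

```text
t: 15.65
tcp_pos: [0.508, -0.0497, 0.0785]
tool_rot: [0.725, 0.638, -0.194, 0.172]
force: [-3.0, -0.8, -2.1]
finger_gap: 0.196
gripper_force: 78.3
```

```bash
python3 - <<'E'
from h import *
s=manip.sense();print(s["tcp_pos"],s["force"],s["ft_torque"],s["finger_gap"])
plan(np.array([.5076,-.0512,.0756]),RR,2)
E
```

```text
[ 0.50796631 -0.04971845  0.07846223] [-2.96018306 -0.7758641  -2.13857628] [ 0.21706664  0.33909902 -0.18341934] 0.19609506736073665
total d mm [ 0.1 -0.2  3.2] rot deg [0.1 0.1 0. ] per-row mm 1.6218474150699085 deg 0.08422102560331941
0.0001, -0.0002, 0.0032, 0.0002, 0.0001, 0.0, 0.0001, -0.0002, 0.0032, 0.0002, 0.0001, 0.0
```

>>> servo_tool:
  commands: [0,0,0.0035,0,0,0,-1,0,0,0.0035,0,0,0,-1,0,0,0,0,0,0,-1]

```text
t: 15.9
tcp_pos: [0.5078, -0.0513, 0.0757]
tool_rot: [0.725, 0.638, -0.194, 0.173]
force: [-3.7, -0.7, -0.1]
finger_gap: 0.199
gripper_force: 78.8
```

>>> servo_tool:
  commands: [0,0,0.001,0,0,0,-1,0,0,0,0,0,0,-1]

```text
t: 16.07
tcp_pos: [0.5078, -0.0514, 0.0757]
tool_rot: [0.725, 0.638, -0.194, 0.173]
force: [-4.8, 1.5, 4.2]
finger_gap: 0.198
gripper_force: 79.3
```

>>> servo_tool:
  commands: [0,0,0,0,0,0,0,0,0,0,0,0,0,0,0,0,0,0,0,0,0,0,0,0,0,0,0,0,0,0,0,0,0,0,0,0,0,-0.03,0,0,0,0,0,0,-0.04,0,0,0,0,0,0,-0.05,0,0,0,0,0,0,-0.05,0,0,0,0,0,0,0,0,0,0,0,0,0,0,0,0,0,0]

```text
t: 16.98
tcp_pos: [0.5147, -0.0086, 0.1499]
tool_rot: [0.725, 0.638, -0.192, 0.174]
force: [-0.1, -0.1, -0.1]
finger_gap: 0.495
gripper_force: 0.0
```

```bash
python3 - <<'E'
from h import *
s=manip.sense();print(s["tcp_pos"],s["force"],s["finger_gap"])
p=manip.snapshot("wrist")
import pickle;pickle.dump(p,open("w7.pkl","wb"))
im=p["img"].astype(int)
for m,nm in((mn,"drift"),(mf,"bolt")):
    u=proj(p,m+.052*zb);x,y=u.round().astype(int);print(nm,u)
    hsv=cv2.cvtColor(p["img"],cv2.COLOR_RGB2HSV)
    k=cv2.inRange(hsv,(5,150,60),(20,255,255)) if nm=="drift" else cv2.inRange(hsv,(105,120,40),(125,255,255))
    w=k[y-22:y+22,x-22:x+22];ys,xs=np.nonzero(w);print(len(xs),xs.min()+x-22,xs.max()+x-22,ys.min()+y-22,ys.max()+y-22)
    for r in im[y-14:y+15:2,x-14:x+15:2]: print(" ".join("%02x%02x%02x"%tuple(c) for c in r) if 0 else "".join("O" if c[0]>c[2]*1.5+20 and c[0]-c[1]>60 else "B" if c[2]>c[0]*1.5 and c[2]>c[1]*1.2 else "Y" if c[0]>c[2]*1.4 else "." for c in r))
plan(mf+.0113*zb+.08*zb+(np.array([.5076,-.0512,.0756])-mn-.0113*zb),RR,4)
E
```

```text
[ 0.51468234 -0.00863776  0.14988548] [-0.07744039 -0.13499691 -0.12997437] 0.49531812921878854
drift [270.61430498 230.18304686]
550 257 284 208 240
YOOOOOOOOOOOOO.
OOOOOOOOOOOOOO.
OOOOOOOOOOOOOO.
OOOOOO.YOOOOOO.
OOOO......OOOO.
OOOY......YOOO.
OOO........OOO.
OOO........OOO.
OOO........OOO.
OOOO......OOOO.
OOOOO....OOOOO.
OOOOOOOOOOOOOY.
.YOOOOOOOOOOO..
...............
...............
bolt [392.90836423 229.74431876]
521 371 405 208 239
BBBBBBBBBBBBBB.
BBBBBBBBBBBBBB.
BBBBBBBBBBBBBB.
BBBBBYYYY.BBBB.
BBBBYYYYYY.BB..
BBBYYYYYYYYBB..
BBBYYYYYYYYBB..
BBBYYYYYYYYBB..
BBBYYYYYYY.BB..
BBBBYYYYY.BBB..
BBBBB.Y.BBBBB..
BBBBBBBBBBBB...
......BBBB.....
...............
...............
total d mm [-0.2 75.1  5.1] rot deg [ 0.3  0.1 -0. ] per-row mm 18.81709061708489 deg 0.07229937118778104
-0.0001, 0.0375, 0.0026, 0.0002, 0.0, -0.0, -0.0001, 0.0375, 0.0025, 0.0002, 0.0, -0.0, -0.0001, 0.0376, 0.0025, 0.0002, 0.0, -0.0, -0.0001, 0.0376, 0.0024, 0.0002, 0.0, -0.0
```

>>> servo_tool:
  commands: [0,0.0375,0.001,0.0002,0,0,0,0,0.0375,0.001,0.0002,0,0,0,0,0.0375,0.001,0.0002,0,0,0,0,0.0375,0.001,0.0002,0,0,0,0,0,0,0,0,0,0,0,0,0,0,0,0,0]

```text
t: 17.53
tcp_pos: [0.5871, -0.0206, 0.1456]
tool_rot: [0.726, 0.637, -0.196, 0.17]
force: [-0.5, -0.1, 0.3]
finger_gap: 0.495
gripper_force: 0.0
```

```bash
python3 - <<'E'
from h import *
s=manip.sense();print(s["tcp_pos"],s["force"],s["finger_gap"])
p=manip.snapshot("wrist");im=p["img"].astype(int)
g=(im[...,2]>im[...,0]*1.5)&(im[...,2]>im[...,1]*1.2)
u=proj(p,mf+.052*zb);x,y=u.round().astype(int);print(u)
T=Rot.from_quat(s["tool_rot"]);print("axis",proj(p,s["tcp_pos"]+T.apply([0,0,s["tcp_pos"]@-T.apply([0,0,1])*-1*0+.03])))
for r in im[y-20:y+21:2,x-24:x+25:2]: print("".join("B" if c[2]>c[0]*1.5 and c[2]>c[1]*1.2 else "Y" if c[0]>c[2]*1.4 else "." for c in r))
plan(mf+.0113*zb+(np.array([.5076,-.0512,.0756])-mn-.0113*zb),RR,5)
E
```

```text
[ 0.58707571 -0.02057406  0.1455653 ] [-0.51370576 -0.10913244  0.31825707] 0.49489455797195153
[275.3845111  233.29358765]
axis [272.6101008  239.79761426]
....Y..............Y.....
....Y.BBBBBBBBBBBB.......
......BBBBBBBBBBBBB......
.....BBBBBBBBBBBBBB......
.....BBBBBBBBBBBBBB......
.....BBBBBBBBBBBBBB......
.....BBBBB.YYY.BBBB......
.....BBBBYYYYYY.BBB......
.....BBBYYYYYYYYBBB......
.....BBBYYYYYYYY.BB......
.....BBBYYYYYYYY.BB......
.....BBBYYYYYYYYBBB......
.....BBBBYYYYYY.BBB......
.....BBBBBYYYYBBBBB......
......BBBBBBBBBBBBB......
.................B.......
.........................
...BBBB..................
...BBBBBBB...............
...BBBBBBB...............
....BBBBB................
total d mm [-0.1  2.3 81.1] rot deg [-0.3  0.1  0. ] per-row mm 16.217124127632058 deg 0.06490401455004509
-0.0, 0.0009, 0.0324, -0.0002, 0.0001, 0.0, -0.0, 0.0009, 0.0324, -0.0002, 0.0001, 0.0, -0.0, 0.0008, 0.0324, -0.0002, 0.0001, 0.0, -0.0001, 0.0008, 0.0324, -0.0002, 0.0001, 0.0, -0.0001, 0.0008, 0.0324, -0.0002, 0.0001, 0.0
```

>>> servo_tool:
  commands: [0,0.0007,0.032,-0.0002,0,0,0,0,0.0007,0.032,-0.0002,0,0,0,0,0.0007,0.032,-0.0002,0,0,0,0,0.0007,0.032,-0.0002,0,0,0,0,0.0007,0.034,0,0,0,0,0,0,0,0,0,0,0,0,0,0,0,0,0,-1,0,0,0,0,0,0,-1,0,0,0,0,0,0,-1,0,0,0,0,0,0,-1,0,0,0,0,0,0,-1]

```text
t: 18.5
tcp_pos: [0.584, -0.0599, 0.0779]
tool_rot: [0.725, 0.638, -0.194, 0.173]
force: [-2.3, -1.5, 1.4]
finger_gap: 0.198
gripper_force: 77.9
```

```bash
python3 - <<'E'
from h import *
s=manip.sense();print(s["tcp_pos"],s["force"],s["finger_gap"],s["gripper_force"]);print("tcp along zb from mouth",(s["tcp_pos"]-mf)@zb)
E
```

```text
[ 0.58396005 -0.05990101  0.07786047] [-2.29768872 -1.49775761  1.39633176] 0.19761346332967247 77.94634580612183
tcp along zb from mouth 0.013829164440162498
```

>>> servo_tool:
  commands: [0,0,-0.02,0,0,0,-1,0,0,-0.035,0,0,0,-1,0,0,-0.035,0,0,0,-1,0,0,-0.04,0,0,0,-1,0,0,0,0,0,0,-1]

```text
t: 18.92
tcp_pos: [0.5918, -0.0258, 0.1374]
tool_rot: [0.725, 0.638, -0.19, 0.176]
force: [0.8, 1.0, -0.1]
finger_gap: 0.2
gripper_force: 78.1
```

```bash
python3 - <<'E'
from h import *
s=manip.sense();print(s["tcp_pos"],s["force"],s["finger_gap"])
m=np.array([.4775,.2040,.150]); plan(m,RJ,11)
E
```

```text
[ 0.59179762 -0.02576817  0.13738453] [ 0.75544193  0.96915718 -0.10648393] 0.199846404199189
total d mm [ 178.2 -141.5 -119.4] rot deg [ -2.7  29.9 -12.9] per-row mm 23.35788858246383 deg 2.9744384129275403
0.0324, -0.0257, -0.0217, -0.0007, 0.0076, -0.0033, 0.0339, -0.025, -0.0202, -0.0007, 0.0076, -0.0033, 0.0353, -0.0242, -0.0187, -0.0007, 0.0076, -0.0033, 0.0367, -0.0233, -0.0171, -0.0007, 0.0076, -0.0033, 0.0379, -0.0225, -0.0154, -0.0007, 0.0076, -0.0033, 0.0391, -0.0217, -0.0137, -0.0007, 0.0076, -0.0033, 0.0401, -0.0208, -0.0119, -0.0007, 0.0076, -0.0033, 0.041, -0.0199, -0.0101, -0.0007, 0.0076, -0.0033, 0.0419, -0.019, -0.0082, -0.0007, 0.0076, -0.0033, 0.0426, -0.0181, -0.0062, -0.0007, 0.0076, -0.0033, 0.0432, -0.0172, -0.0043, -0.0007, 0.0076, -0.0033
```

>>> servo_tool:
  commands: [0.0324,-0.0257,-0.0217,-0.0007,0.0076,-0.0033,-1,0.0339,-0.025,-0.0202,-0.0007,0.0076,-0.0033,-1,0.0353,-0.0242,-0.0187,-0.0007,0.0076,-0.0033,-1,0.0367,-0.0233,-0.0171,-0.0007,0.0076,-0.0033,-1,0.0379,-0.0225,-0.0154,-0.0007,0.0076,-0.0033,-1,0.0391,-0.0217,-0.0137,-0.0007,0.0076,-0.0033,-1,0.0401,-0.0208,-0.0119,-0.0007,0.0076,-0.0033,-1,0.041,-0.0199,-0.0101,-0.0007,0.0076,-0.0033,-1,0.0419,-0.019,-0.0082,-0.0007,0.0076,-0.0033,-1,0.0426,-0.0181,-0.0062,-0.0007,0.0076,-0.0033,-1,0.0432,-0.0172,-0.0043,-0.0007,0.0076,-0.0033,-1,0,0,0,0,0,0,-1]

```text
t: 19.92
tcp_pos: [0.4723, 0.2035, 0.1473]
tool_rot: [0.669, 0.743, -0.002, -0.005]
force: [-0.6, 0.0, -1.0]
finger_gap: 0.197
gripper_force: 78.1
```

```bash
python3 - <<'E'
from h import *
s=manip.sense();print(s["tcp_pos"],s["force"],s["finger_gap"])
m=np.array([.4775,.2040,.13]); plan(m,RJ,3)
p=manip.snapshot("wrist")
u=proj(p,[.4775,.204,.061]);print(u);g=cv2.cvtColor(p["img"],cv2.COLOR_RGB2GRAY)
x,y=u.round().astype(int);print(g[y-16:y+18:2,x-24:x+26:2])
# where would the drift / bolt tip be
T=Rot.from_quat(s["tool_rot"]);print("tip",proj(p,s["tcp_pos"]+T.apply([0,0,.0538])))
E
```

```text
[0.47226118 0.20354931 0.14725607] [-0.57478838  0.01354528 -1.01051344] 0.19727931578372895
total d mm [-0.2  5.4 17.2] rot deg [-0.6 -0.3  0.1] per-row mm 6.013137704165498 deg 0.21756540449400538
-0.0001, 0.0036, 0.0115, -0.0005, -0.0003, 0.0001, -0.0001, 0.0036, 0.0115, -0.0005, -0.0003, 0.0001, -0.0001, 0.0035, 0.0115, -0.0005, -0.0003, 0.0001
[281.12931485 207.83746906]
[[200 200 200 200 200 200 200 199 200 199 199 199 199 199 200 200 200 200
  200 201 201 202 200 200 201]
 [198 200 198 200 199 199 198 197 200 199 199 192 189 186 194 200 200 201
  200 201 200 202 202 202 202]
 [198 197 198 198 198 196 196 197 197 178 150 119 104 109 118 154 177 200
  199 200 201 202 202 202 201]
 [194 195 195 195 196 195 194 191 138 110  65  65  64  65  64  68  84 167
  197 198 199 199 199 200 201]
 [181 165 193 193 193 192 190 156  79  64  65  64  64  64  64  65  65 103
  168 194 195 196 196 196 195]
 [141 103 195 195 195 195 179 126  63  64  64  66  65  65  66  63  64  64
  121 182 200 201 200 200 200]
 [105 105 105 105 157 198 159  75  62  64  64  63  64  64  63  63  62  67
  101 164 201 201
[... 396 characters left out ...]
77  82
   93 128 166 166 166 194 195]
 [100  99 102 100 100 100  99  93  83  82  76  72  71  75  76  82  83  87
   95 102 101 103 101 191 192]
 [ 98  99 100 100 100 100  99  96  94  85  83  85  85  84  84  83  87  96
   99 101 102 103 102 103 103]
 [102 101 102  99 102  96  89  78  73  82  84  87  86  87  87  95  99 100
  102 101 102 104 102 104 104]
 [102 102 102 100  92  69  67  67  68  69  71  76  97  99  99 101 102 101
  102 101 103 102 104 103 103]
 [102 101 101  91  66  68  68  68  66  66  66  67  75  99 103 102 102 105
  104 103 103 105 105 104 103]
 [103 102 103  78  67  68  68  70  68  65  68  68  71  92 104 104 104 105
  104 105 104 105 104 105 105]]
tip [272.74236296 223.80834913]
```

>>> servo_tool:
  commands: [0,0.0037,0.008,-0.0005,-0.0003,0.0001,-1,0,0.0037,0.008,-0.0005,-0.0003,0.0001,-1,0,0.0037,0.008,-0.0005,-0.0003,0.0001,-1,0,0,0,0,0,0,-1,0,0,0,0,0,0,-1]

```text
t: 20.38
tcp_pos: [0.4802, 0.2023, 0.1345]
tool_rot: [0.67, 0.742, -0.001, 0.001]
force: [-0.0, 0.2, -0.4]
finger_gap: 0.194
gripper_force: 78.1
```

```bash
python3 - <<'E'
from h import *
s=manip.sense();print(s["tcp_pos"],s["force"],s["finger_gap"])
m=np.array([.4778,.2040,.11]); plan(m,RJ,3)
E
```

```text
[0.48024179 0.20225621 0.13450412] [-0.0194988   0.21655575 -0.37901006] 0.19448328086032002
total d mm [ 2.1 -2.2 24.5] rot deg [-0.   0.2 -0.2] per-row mm 8.229047320720815 deg 0.08371679190132995
0.0014, -0.0015, 0.0163, -0.0, 0.0002, -0.0002, 0.0014, -0.0015, 0.0163, -0.0, 0.0002, -0.0002, 0.0013, -0.0015, 0.0163, -0.0, 0.0002, -0.0002
```

>>> servo_tool:
  commands: [0.0021,-0.0022,0.012,0,0.0002,-0.0002,-1,0.0021,-0.0022,0.012,0,0.0002,-0.0002,-1,0,0,0.006,0,0,0,-1,0,0,0,0,0,0,-1,0,0,0,0,0,0,-1]

```text
t: 20.8
tcp_pos: [0.4774, 0.2045, 0.1198]
tool_rot: [0.669, 0.743, -0.0, 0.0]
force: [0.3, 0.8, -0.9]
finger_gap: 0.2
gripper_force: 78.1
```

```bash
python3 - <<'E'
from h import *
s=manip.sense();print(s["tcp_pos"],s["force"],s["finger_gap"])
m=np.array([.4778,.2040,.11]); plan(m,RJ,3)
E
```

```text
[0.4774328  0.20446538 0.11977432] [ 0.26945235  0.82855778 -0.90285193] 0.19987697951063232
total d mm [-0.5  0.3  9.8] rot deg [ 0.  0. -0.] per-row mm 3.264094206656765 deg 0.003969475578732719
row [-0.0003, 0.0002, 0.0065, 0.0, 0.0, -0.0] x 3
```

>>> servo_tool:
  commands: [-0.0003,0.0002,0.006,0,0,0,-1,-0.0003,0.0002,0.006,0,0,0,-1,-0.0003,0.0002,0.006,0,0,0,-1,0,0,0,0,0,0,-1]

```text
t: 21.13
tcp_pos: [0.4777, 0.204, 0.1106]
tool_rot: [0.669, 0.743, -0.0, -0.0]
force: [0.3, -0.3, -1.2]
finger_gap: 0.195
gripper_force: 78.1
```

>>> servo_tool:
  commands: [0,0,0.006,0,0,0,-1,0,0,0.006,0,0,0,-1,0,0,0.006,0,0,0,-1,0,0,0,0,0,0,-1]

```text
t: 21.47
tcp_pos: [0.4776, 0.204, 0.1015]
tool_rot: [0.669, 0.743, -0.0, -0.0]
force: [-0.3, -0.5, -0.7]
finger_gap: 0.2
gripper_force: 78.1
```

>>> servo_tool:
  commands: [0,0,0.008,0,0,0,-1,0,0,0.008,0,0,0,-1,0,0,0.008,0,0,0,-1,0,0,0,0,0,0,-1]

```text
t: 21.8
tcp_pos: [0.4775, 0.204, 0.0893]
tool_rot: [0.669, 0.743, -0.0, -0.0]
force: [0.5, -0.2, -0.7]
finger_gap: 0.195
gripper_force: 78.1
```

>>> servo_tool:
  commands: [0,0,0.008,0,0,0,-1,0,0,0.008,0,0,0,-1,0,0,0.008,0,0,0,-1,0,0,0,0,0,0,-1]

```text
t: 22.13
tcp_pos: [0.4776, 0.204, 0.0773]
tool_rot: [0.669, 0.743, -0.0, -0.0]
force: [0.2, -0.1, -2.4]
finger_gap: 0.2
gripper_force: 78.1
```

>>> servo_tool:
  commands: [0,0,0.003,0,0,0,-1,0,0,0.001,0,0,0,-1,0,0,0,0,0,0,-1]

```text
t: 22.38
tcp_pos: [0.4781, 0.2041, 0.0761]
tool_rot: [0.669, 0.743, 0.0, 0.0]
force: [-0.8, -0.4, -0.8]
finger_gap: 0.202
gripper_force: 78.1
```

>>> servo_tool:
  commands: [0,0,0.0015,0,0,0,-1,0,0,0,0,0,0,-1]

```text
t: 22.55
tcp_pos: [0.4783, 0.2041, 0.0756]
tool_rot: [0.669, 0.743, 0.001, 0.0]
force: [-0.9, -0.0, -0.7]
finger_gap: 0.202
gripper_force: 78.3
```

>>> servo_tool:
  commands: [0,0,0.002,0,0,0,-1,0,0,0,0,0,0,-1]

```text
t: 22.72
tcp_pos: [0.4783, 0.2041, 0.0755]
tool_rot: [0.669, 0.743, 0.001, 0.001]
force: [-2.2, -0.7, 6.8]
finger_gap: 0.2
gripper_force: 79.5
```

>>> servo_tool:
  commands: [0,0,0.002,0,0,0,-1,0,0,0,0,0,0,-1]

```text
t: 22.88
tcp_pos: [0.4784, 0.2041, 0.0754]
tool_rot: [0.669, 0.743, 0.001, 0.001]
force: [-3.2, -0.9, 13.7]
finger_gap: 0.198
gripper_force: 80.3
```

>>> servo_tool:
  commands: [0,0,-0.001,0,0,0,-1,0,0,-0.0015,0,0,0,-0.2,0,0,0,0,0,0,-0.2,0,0,0,0,0,0,-0.2,0,0,0,0,0,0,-0.2,0,0,-0.02,0,0,0,-0.2,0,0,-0.04,0,0,0,-0.2,0,0,-0.05,0,0,0,-0.2,-0.03,0,-0.05,0,0,0,-0.2,-0.06,0,-0.05,0,0,0,-0.2,0,0,0,0,0,0,-0.2,0,0,0,0,0,0,-0.2]

```text
t: 23.88
tcp_pos: [0.4839, 0.1586, 0.1815]
tool_rot: [0.67, 0.742, 0.002, 0.002]
force: [-0.4, 0.0, -0.2]
finger_gap: 0.395
gripper_force: 0.0
```

```bash
python3 - <<'E'
from h import *
s=manip.sense();print(s["tcp_pos"],s["force"],s["finger_gap"])
p=manip.snapshot("wrist");im=p["img"].astype(int)
e=np.array([0,0,1.])
for z in(.061+.052,):
    u=proj(p,[.4779,.204,z]);x,y=u.round().astype(int);print(u)
    for r in im[y-26:y+31:2,x-34:x+36:2]: print("".join("B" if c[2]>c[0]*1.5 and c[2]>c[1]*1.2 else "Y" if c[0]>c[2]*1.4 else "." for c in r))
for q in("bolt_grip","drift_grip","cast","tub","pot"):
    print(q,[(np.round(v["box"]).tolist(),round(v["conf"],2)) for v in manip.look_for(p,q)[:2]])
for nm in("top","scene"):
  t=manip.snapshot(nm)
  for q in("bolt_grip","drift_grip","cast","tub","pot"): print(nm,q,[(np.round(v["box"]).tolist(),round(v["conf"],2)) for v in manip.look_for(t,q)[:2]])
E
```

```text
[0.48390178 0.15863967 0.18147702] [-0.40770442  0.04634121 -0.17391202] 0.39520726452429006
[270.10419742 148.90884675]
...............YYYYYY..............
.............YYYYYYYYYY............
............YYYYYYYYYYYY...........
...........YY...........Y..........
...........Y............Y..........
..........Y.............YY.........
..........Y.............YY.........
..........Y.BBBBBBBBBBBB.Y.........
..........YBBBBBBBBBBBBB.Y.........
..........YBBBBBBBBBBBBB.Y.........
..........YBBBB.YYYY.BBB.Y.........
..........YBBBYYYYYYYBBB.Y.........
...........BBBYYYYYYYYBB...........
...........BBBYYYYYYYYBB...........
...........BBBYYYYYYYYBB...........
...........BBBYYYYYYY.BB...........
...........BBBBYYYYY.BBB...........
...........BBBBB.YY.BBBB...........
............BBBBBBBBBBBB...........
.............BBBBBBBBBB............
...................................
...................................
...................................
...................................
...................................
...................................
...................................
...................................
...................................
bolt_grip [([254.0, 120.0, 38.0, 43.0], 0.65), ([242.0, 327.0, 81.0, 51.0], 0.17)]
drift_grip []
cast [([148.0, 159.0, 72.0, 68.0], 0.88)]
tub [([441.0, 174.0, 103.0, 91.0], 0.79)]
pot []
top bolt_grip [([253.0, 191.0, 19.0, 18.0], 0.18)]
top drift_grip [([332.0, 216.0, 9.0, 2.0], 0.63)]
top cast [([276.0, 241.0, 18.0, 14.0], 0.7)]
top tub [([269.0, 162.0, 23.0, 18.0], 0.88), ([252.0, 192.0, 24.0, 16.0], 0.33)]
top pot [([192.0, 190.0, 18.0, 17.0], 0.53)]
scene bolt_grip [([255.0, 258.0, 16.0, 21.0], 0.54), ([287.0, 289.0, 17.0, 25.0], 0.16)]
scene drift_grip []
scene cast [([288.0, 285.0, 20.0, 28.0], 0.78)]
scene tub [([246.0, 216.0, 26.0, 25.0], 0.83)]
scene pot [([158.0, 260.0, 22.0, 30.0], 0.75), ([229.0, 243.0, 56.0, 62.0], 0.55)]
```

```bash
python3 -c "
from station import manip
print(manip.sign_off())"
```

```text
the job is handed in; nothing more can be done
None
```

I handed the job in at about 24 s of the 64 s allowed: the drift seated through both holes and went back in its rack bore, and the bolt is in with its collar on the plate. The last pictures show the tub, pot and cast where they started. No verdict came back at hand-in.

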